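# Stop a block shaker and open its two-latch hood

### The job

Stop the shaker by pressing the raised near half of its rocker switch down. Then press both latch keys down together, one fingertip on each, and hold them down until the sprung clear hood has risen by itself as far as it goes; then let go of the keys. Only press: do not touch the hood, and leave the things standing around alone.

Things in the scene. Friction and masses are not known exactly. Their poses are not given: they have to be found in the camera images.
- shaker: Small white block shaker fixed to the worktop, 210 mm wide, 220 mm deep. Origin: centre of its footprint, on the worktop; x points from its front to its back (away from the robot, up to 0.25 rad askew), y to its left, z up. In front a deck 66 mm high carries, from left to right, rocker switch, two latch keys, blank display; behind the deck (from x = -20 mm on) a part 95 mm high with vials in a metal block, covered by the clear hood.
- rocker (a joint): Rocker switch, grey, 44 mm long (along shaker x) and 26 mm wide, in a black bezel standing 72 mm above the worktop, pivot at (-76, 76, 75.5) mm in the shaker's frame. Two faces in a shallow V: +0.2 rad = near half raised, running (start); -0.2 = near half down and level at about 75.5 mm height, stopped. It stays where it is left; under 2 N at the near half turns it, then it meets a hard stop.
- rocker_near (a point): Middle of the top face of the rocker's near half (the half towards the robot), the place to press; moves with the rocker, from about 80 to 75.5 mm height. Axes as the rocker's.
- key_left (a joint): Left latch key (rad): 0 = at rest (sprung up), 0.35 = pressed to its stop. Pressing swings its steel hook off the hood's strike; the hook is free from about 0.25, so press it right down. Fully down takes about 2.6 N at the pad. It springs back when let go.
- key_right (a joint): Right latch key, the same as the left.
- key_left_pad (a point): Middle of the top of the left key's grey pad, 32 mm (shaker x) by 24 mm (shaker y), 65 mm in front of the shaker's centre and 32 mm to its left, 86.5 mm above the worktop at rest, slightly sloped. It goes 11 mm down (to about 76 mm height) when fully pressed. The pads' centres are 64 mm apart along shaker y, 45 mm in front of the hood.
- key_right_pad (a point): The same for the right key, 32 mm to the right of the shaker's centre line.
- hood (a joint): Clear hood, 120 mm deep, 198 mm wide and 31 mm high, on a rear hinge (rad): 0 = shut, 0.9 = fully open at its stop. A damped spring lifts it by itself in 3 to 4 s once both hooks are off at the same time. Each hook's strike has two teeth 14 mm apart: keys let go too soon catch the lower tooth and leave the hood only ajar.
- hood_front (a point): Middle of the hood's front wall, 112 mm above the worktop when shut; it rises by about 90 mm and goes back as the hood opens. Not to be touched.
- beaker: Glass beaker, 62 mm wide, 81 mm high, standing left of the shaker; origin at the centre of its underside. Leave it alone.
- loose_vial: Small clear vial with a white cap, 27 mm wide, 60 mm high, standing left of the shaker's front; origin at the centre of its underside. Leave it alone.
- marker_black: Black and white marker pen, 138 mm long, lying right of the shaker; origin at its middle, on the worktop. Leave it alone.

How it is judged:
By the outcome, as a careful person would: the job done as asked, in the order asked, and still so for the second after the job is handed in, with the robot touching nothing.
It also fails if it takes over 54 s, if anything falls off the work surface, if the arm or the gripper's body presses on something with over 40 N, if the wrist force passes 120 N, or if a joint passes its speed limit or range.

### The arm

A 7-joint arm with a two-finger parallel gripper is mounted at the origin on a cart in front of the work surface, level with it; the furniture and walls round the work are solid. World frame = base frame: x ahead of the robot, y to its left, z up, the work surface at z = 0. Lengths are in m, angles in rad, forces in N, time in s.
With the tool pointing down it reaches from about 0.35 to 0.9 m from the base axis. Payload 7.2 kg.
Tool frame: the origin (TCP) lies at the centre of the arm's flange, where the gripper is bolted on; the fingertips stand 182 mm ahead of it and the grasp point (between the pads) lies 163 mm ahead of it; z points along the fingers, y is the direction in which the jaws open and shut (so a half turn about z gives the same grasp; the last joint's range is limited). The gripper opens to 88 mm and grips with 3 to 60 N. Pads are 20 mm wide; open, the fingers measure 115 mm over their backs; the gripper's body (75 mm by 178 mm) begins 61 mm behind the grasp point.
Start: joints at [-1.258, 0.411, -0.013, 1.596, 0.006, 1.134, -0.082], TCP at [0.232, 0.58, 0.405] pointing down, gripper open.
Joint ranges: [-2.95, 2.95], [-0.29, 1.99], [-1.47, 1.44], [0.14, 2.54], [-1.03, 4.17], [0.13, 1.85], [-2.86, 2.86]. Speed limits (rad/s): [2.39, 2.39, 3.01, 3.01, 3.14, 3.14, 3.14].

### API

Orientations are given as a unit quaternion [x, y, z, w].
In Python, from bench import bot gives the robot as it stands.
- The arm moves only by the tool jog_arm, never from a script. Its arguments are lists of equal length, an entry for each row: "offset": the shift along the tool's x, y, z in mm, a list of three; "rotation": the turn, a rotation vector about the tool's x, y, z in degrees, a list of three; "claw": the opening, from -1 (shut) to 1 (fully open). A call has 1 to 20 rows; each row is the pose to reach, as a shift and turn from the pose commanded when the call began, along the tool's axes at that moment; what a row does not reach only later rows make up. A row lasts 1/10 s, in which the tool goes at most 50 mm and 8.59 degrees, less where a joint would pass 70% of its speed; a pose out of reach is approached as far as the arm can. A call with a gripper value outside its range is refused whole. The fingers move at their own pace and stop on an object; "grip_force" is the grip in N (left out, the last holds). Time passes only in rows, so rows that repeat a pose let the fingers close. It gives the time, the measured TCP pose, the force and the opening at its end, in the units of the state.
- bot.observe(): the state, without advancing time (a new reading comes with each control period).
- bot.get_image(name): name is "scene" or "top" or "wrist"; returns the picture (400x640x3 uint8, red, green, blue); there is no depth.
- bot.calibration(name): a dict with "fx", "fy", "cx", "cy" (pixels), "cam_to_world" (4x4, takes a point from camera to world coordinates); the wrist camera has in their place "T_tool_cam" (4x4, takes a point from camera to tool coordinates, whose origin is the TCP and whose axes are the flange's). Camera axes: x right, y up, looking along -z (the intrinsics and any distortion apply to the point x, -y, -z); pixel columns grow to the right and rows downward; lengths in m; the calibration is good to about 2 mm. A picture is of the moment at which its call begins: read the wrist's pose just before it. calibration takes no time and is no camera call.
- bot.finish_job(): hands the job in, once; it reports no verdict.
Trained networks look in the newest picture that a camera, given by its name, has taken for a name from the list of things; names that differ only in an ending like _2 or _b are one class to them, and where a whole thing is asked for, a point or a joint stands for the part that bears it (a point fixed in the world has none). Each returns a list of dicts, best first, with "conf" (0 to 1); they miss things now and then, are a little off and sometimes report something else, mostly with a low value. They report only what shows in the picture. A call takes as long as a camera call.
- bot.recognise(camera, label): "bbox" ([left, top, width, height] in pixels, round what is visible of it).
The state is a dict: "t": time; "q": joint angles; "qvel": joint speeds; "tau": joint torques, N m; "position": TCP position; "orientation": TCP orientation; "wrist_force": force on the tool from outside, world axes, zero at the start; "moment": the same for the moment, N m; "grip_width": finger opening in m.
Only numpy, scipy, OpenCV 4.12 (cv2) and the standard library are available. Lean on these libraries where they do the work, as an engineer would, in place of code of your own. Each camera call takes 0.05 s, during which the arm holds its last target.

## Working session

There is one attempt and no reset: what is moved stays moved. The work goes in short steps, Python scripts to look and compute and a tool call to move; the robot and the scene stay as the last step left them, time stands still between calls to the robot, and variables do not carry over. Pictures are saved under pics/ and viewed, and the job is handed in when it is done.

Besides the shell and the picture viewer there is one more tool, called after "Call:" as a command line: name --argument value ..., lists and objects as JSON in quotes. jog_arm: Moves the arm, as the interface text tells. Its arguments: {"type":"object","properties":{"offset":{"type":"array"},"rotation":{"type":"array"},"claw":{"type":"array"},"grip_force":{"type":"number"}},"required":["offset","rotation","claw"]}

```bash
mkdir -p pics; ls
cat > h.py <<'E'
import cv2,numpy as np
from bench import bot
def save(n,f): 
    im=bot.get_image(n); cv2.imwrite('pics/'+f,im[:,:,::-1]); return im
E
python3 - <<'E'
from h import *
s=bot.observe(); print({k:np.round(v,4).tolist() for k,v in s.items()})
for n in ['scene','top']:
    save(n,n+'0.png'); c=bot.calibration(n); print(n,c)
    for l in ['shaker','rocker','rocker_near','key_left_pad','key_right_pad','hood']:
        print(l,[(r['bbox'],round(r['conf'],2)) for r in bot.recognise(n,l)[:3]])
print(bot.calibration('wrist'))
E
```

```text
pics
{'t': 0.0, 'q': [-1.2582, 0.4119, -0.0128, 1.597, 0.0056, 1.1343, -0.0822], 'qvel': [0.0015, -0.0003, -0.0009, 0.0003, 0.0002, 0.0011, 0.0006], 'tau': [0.0003, -58.7949, 0.6418, -29.108, -0.0538, 0.0183, 0.0002], 'position': [0.2322, 0.58, 0.4038], 'orientation': [0.1892, 0.9819, -0.0008, -0.0001], 'wrist_force': [0.2704, -0.1768, 0.6447], 'moment': [0.0004, -0.0013, -0.0222], 'grip_width': 0.0876}
scene {'fx': 502.7453007372739, 'fy': 502.7453007372739, 'cx': 317.7316485821973, 'cy': 197.94744629186323, 'cam_to_world': array([[ 0.80466238,  0.27950861, -0.52382573,  0.06927474],
       [-0.59359447,  0.39775217, -0.69959904, -0.45535637],
       [ 0.01280887,  0.87388109,  0.48597097,  0.52554246],
       [ 0.        ,  0.        ,  0.        ,  1.        ]])}
shaker [([264.4, 169.2, 160.3, 156.9], 0.97)]
rocker [([278.2, 220.9, 22.4, 15.6], 0.53)]
rocker_near [([275.7, 220.6, 34.3, 16.7], 0.56)]
key_left_pad [([307.3, 174.7, 22.6, 10.2], 0.69), ([298.5, 220.2, 34.7, 17.9], 0.66), ([276.9, 222.3, 26.2, 15.3], 0.64)]
key_right_pad [([329.8, 237.3, 30.1, 20.4], 0.81)]
hood [([309
[... 618 characters left out ...]
, 236.0, 17.2, 23.9], 0.46)]
key_left_pad [([344.7, 218.1, 7.4, 29.3], 0.72)]
key_right_pad [([374.7, 222.3, 8.9, 17.6], 0.63), ([277.9, 167.5, 26.4, 29.9], 0.17)]
hood [([372.5, 219.4, 9.6, 22.4], 0.66), ([318.1, 162.3, 91.2, 56.5], 0.64)]
{'fx': 335.86518523223305, 'fy': 335.86518523223305, 'cx': 316.1621736307562, 'cy': 192.16314388277908, 'T_tool_cam': array([[ 7.49492946e-04,  9.58265878e-01,  2.85877501e-01,
         7.92590251e-02],
       [ 9.99999703e-01, -6.66472131e-04, -3.87701800e-04,
         5.60251162e-04],
       [-1.80992018e-04,  2.85877706e-01, -9.58266093e-01,
         2.00604308e-02],
       [ 0.00000000e+00,  0.00000000e+00,  0.00000000e+00,
         1.00000000e+00]])}
```

View pictures.

Run:
```python
import cv2
a=cv2.imread('pics/scene0.png');b=cv2.imread('pics/top0.png')
cv2.imwrite('pics/c1.png',cv2.resize(a[150:340,240:440],None,fx=3.1,fy=3.1,interpolation=2))
cv2.imwrite('pics/c2.png',cv2.resize(b[140:280,260:460],None,fx=4,fy=4,interpolation=2))
```

```text
(no output)
```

View pics/c1.png

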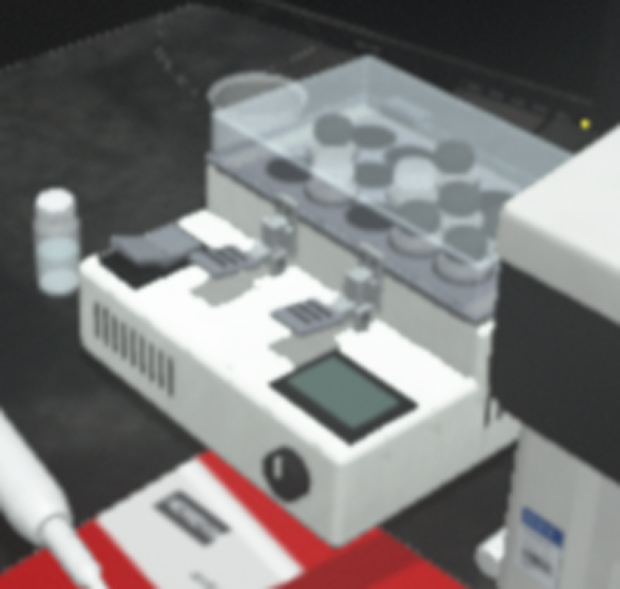

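View pics/c2.png

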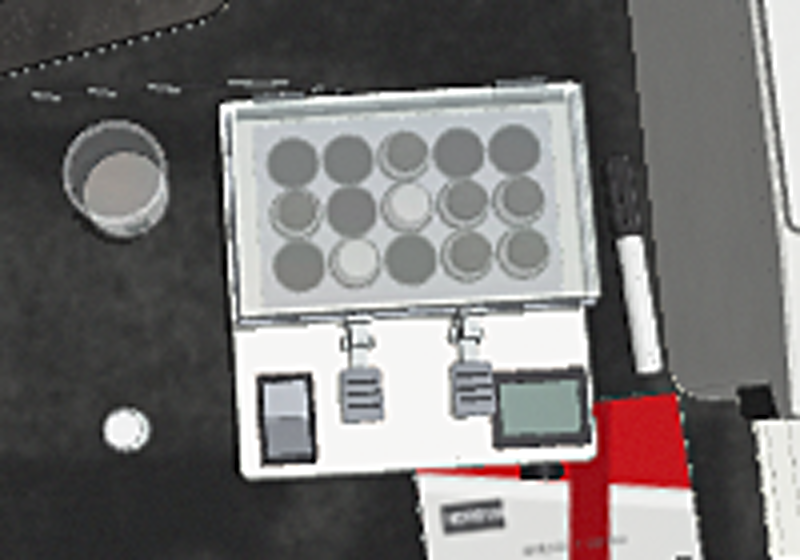

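View pics/scene0.png

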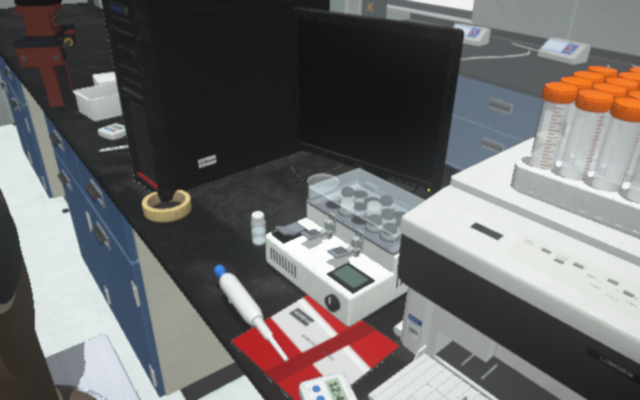

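View pics/top0.png

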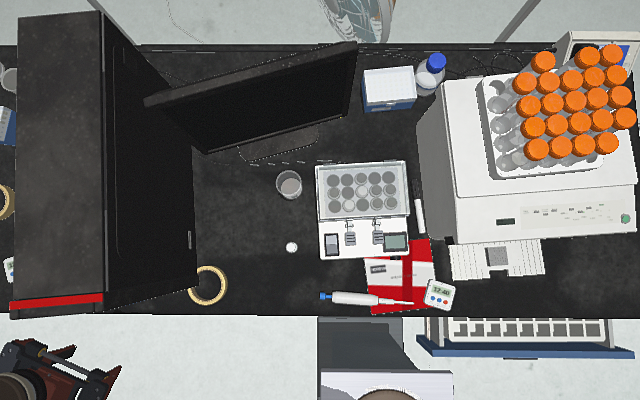

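```bash
cat >> h.py <<'E'
from scipy.optimize import least_squares
def proj(c,P,T=None):
    T=c['cam_to_world'] if T is None else T
    p=np.linalg.inv(T)@np.r_[P,1]; return np.array([c['cx']+c['fx']*p[0]/-p[2], c['cy']-c['fy']*p[1]/-p[2]])
def S2W(v,P):
    c,s=np.cos(v[2]),np.sin(v[2]); P=np.array(P)/1000.
    return np.array([v[0]+c*P[0]-s*P[1], v[1]+s*P[0]+c*P[1], P[2]])
E
python3 - <<'E'
from h import *
T=lambda x,y:(260+x/4,140+y/4)
S=lambda x,y:(240+x/3.1,150+y/3.1)
obs=[('top',T(288,418),(-76,76,72)),('top',T(362,395),(-65,32,86.5)),('top',T(473,389),(-65,-32,86.5)),
('top',T(242,478),(-110,105,66)),('top',T(597,458),(-110,-105,66)),
('scene',S(223,260),(-65,32,86.5)),('scene',S(305,316),(-65,-32,86.5)),('scene',S(338,458),(-110,-105,66)),('scene',S(85,262),(-110,105,66))]
cal={n:bot.calibration(n) for n in('top','scene')}
for sel in (['top'],['scene'],['top','scene']):
    f=lambda v:np.concatenate([proj(cal[n],S2W(v,P))-p for n,p,P in obs if n in sel])
    r=least_squares(f,[.5,.1,0],loss='soft_l1'); print(sel,r.x.round(4)); print(f(r.x).reshape(-1,2).round(1).tolist())
v=r.x
for P in [(-76,76,75.5),(-87,76,80),(-65,32,86.5),(-65,-32,86.5)]: print(S2W(v,P).round(4))
E
```

```text
['top'] [0.5335 0.0633 0.0619]
[[-0.4, -0.0], [0.0, -0.3], [0.2, -0.4], [-0.4, 0.3], [0.7, 0.3]]
['scene'] [0.5333 0.0594 0.0491]
[[0.5, -0.6], [0.6, -0.4], [-0.1, 1.8], [-3.6, -0.6]]
['top', 'scene'] [0.5337 0.062  0.0584]
[[0.0, -0.2], [0.5, -0.4], [0.6, -0.4], [-0.1, 0.1], [1.1, 0.4], [-0.1, -1.2], [0.2, -1.2], [-0.0, 0.7], [-4.4, -1.0]]
[0.4534 0.1335 0.0755]
[0.4424 0.1328 0.08  ]
[0.467  0.0902 0.0865]
[0.4707 0.0263 0.0865]
```

```bash
cat >> h.py <<'E'
from scipy.spatial.transform import Rotation as R
V=[0.5337,0.062,0.060]
def orient(yaw,tilt):
    f=np.array([np.cos(yaw),np.sin(yaw),0]);k=np.array([0,0,1.]);y=np.cross(k,f)
    z=np.sin(tilt)*f-np.cos(tilt)*k
    return np.c_[np.cross(y,z),y,z]
def goal(W,yaw,tilt,pt=(.010,0,.182)):
    Rm=orient(yaw,tilt); return np.array(W)-Rm@np.array(pt),Rm
def delta(p,Rm,s=None):
    s=s or bot.observe(); R0=R.from_quat(s['orientation']).as_matrix()
    return (1000*R0.T@(np.array(p)-s['position'])).round(1).tolist(), np.degrees(R.from_matrix(R0.T@Rm).as_rotvec()).round(2).tolist()
E
python3 - <<'E'
from h import *
s=bot.observe(); R0=R.from_quat(s['orientation']).as_matrix()
print(R0.round(3).tolist())
print(delta([.232,.30,.40],R0))
W=S2W(V,(-91,76,150)); p,Rm=goal(W,V[2],np.radians(15)); print(W,p,delta(p,Rm))
E
```

```text
[[-0.928, 0.372, 0.0], [0.372, 0.928, 0.0], [-0.0, 0.0, -1.0]]
([-103.9, -260.2, 4.7], [0.0, 0.0, 0.0])
[0.43830649 0.13240652 0.15      ] [0.40092806 0.13016112 0.32838669] ([-323.8, -355.1, 76.3], [-3.3, -14.75, -25.11])
```

Call:
jog_arm --offset '[[-104, -260, 0], [-104, -260, 0], [-104, -260, 0], [-104, -260, 0], [-104, -260, 0], [-104, -260, 0], [-104, -260, 0], [-324, -355, 30], [-324, -355, 30], [-324, -355, 30], [-324, -355, 60], [-324, -355, 60], [-324, -355, 60], [-324, -355, 60]]' --rotation '[[0, 0, 0], [0, 0, 0], [0, 0, 0], [0, 0, 0], [0, 0, 0], [0, 0, 0], [0, 0, 0], [-3.3, -14.75, -25.1], [-3.3, -14.75, -25.1], [-3.3, -14.75, -25.1], [-3.3, -14.75, -25.1], [-3.3, -14.75, -25.1], [-3.3, -14.75, -25.1], [-3.3, -14.75, -25.1]]' --claw '[-1, -1, -1, -1, -1, -1, -1, -1, -1, -1, -1, -1, -1, -1]' --grip_force 10

```text
t: 2.1
position: [0.4017, 0.1303, 0.3443]
orientation: [-0.029, 0.991, 0.003, 0.13]
wrist_force: [-0.7, 0.1, -0.6]
grip_width: 0.0004
```

Run:
```python
from h import *
s=bot.observe(); im=save('wrist','w1.png'); c=bot.calibration('wrist')
T=np.eye(4);T[:3,:3]=R.from_quat(s['orientation']).as_matrix();T[:3,3]=s['position'];T=T@c['T_tool_cam']
im=np.ascontiguousarray(im[:,:,::-1])
for P in [(-87,76,80),(-65,32,86.5),(-65,-32,86.5),(-110,105,66),(-98,89,72),(-54,63,72)]:
    q=proj(c,S2W(V,P),T); print(P,q.round(1)); cv2.drawMarker(im,tuple(int(round(a)) for a in q),(0,0,255),0,10,1)
cv2.imwrite('pics/w1m.png',im); print(s['wrist_force'])
```

```text
(-87, 76, 80) [315.2 162.1]
(-65, 32, 86.5) [257.6 191.9]
(-65, -32, 86.5) [173.6 192. ]
(-110, 105, 66) [354.2 125.9]
(-98, 89, 72) [332.6 144.1]
(-54, 63, 72) [299.4 194.1]
[-0.70987856  0.13403146 -0.5883186 ]
```

View pics/w1m.png

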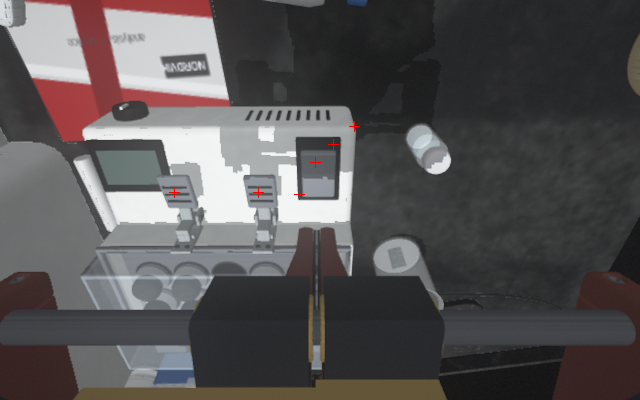

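Run:
```python
import cv2
a=cv2.imread('pics/w1.png')
cv2.imwrite('pics/w1c.png',cv2.resize(a[95:255,80:360],None,fx=2.85,fy=2.85,interpolation=2))
```

```text
(no output)
```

View pics/w1c.png

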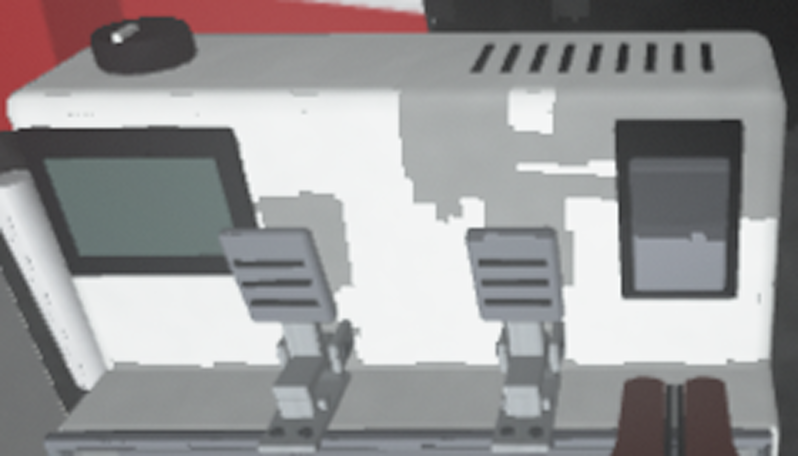

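```bash
cat > fit.py <<'E'
from h import *
T2=lambda x,y:(260+x/4,140+y/4)
S=lambda x,y:(240+x/3.1,150+y/3.1)
obs=[('top',T2(288,418),(-76,76,72)),('top',T2(362,395),(-65,32,86.5)),('top',T2(473,389),(-65,-32,86.5)),
('top',T2(242,478),(-110,105,66)),('top',T2(597,458),(-110,-105,66)),
('scene',S(223,260),(-65,32,86.5)),('scene',S(305,316),(-65,-32,86.5)),
('wrist',(177.5,191.1),(-65,-32,86.5)),('wrist',(261,191.1),(-65,32,86.5)),('wrist',(318.6,168.3),(-76,76,72))]
cal={n:bot.calibration(n) for n in('top','scene','wrist')}
s=bot.observe();T=np.eye(4);T[:3,:3]=R.from_quat(s['orientation']).as_matrix();T[:3,3]=s['position']
cal['wrist']['cam_to_world']=T@cal['wrist']['T_tool_cam']
for sel in (['top'],['wrist'],['top','scene','wrist']):
    f=lambda v:np.concatenate([proj(cal[n],S2W(v,P))-p for n,p,P in obs if n in sel])
    r=least_squares(f,[.5,.1,0]); print(sel,r.x.round(4)); print(f(r.x).reshape(-1,2).round(1).tolist())
E
python3 fit.py
```

```text
['top'] [0.5335 0.0633 0.0617]
[[-0.4, -0.0], [0.0, -0.3], [0.1, -0.4], [-0.5, 0.3], [0.7, 0.3]]
['wrist'] [0.5327 0.0665 0.0697]
[[-0.2, 0.2], [0.1, -0.4], [0.1, 0.2]]
['top', 'scene', 'wrist'] [0.5331 0.0657 0.0692]
[[-1.2, 0.4], [-0.8, 0.0], [-0.7, -0.3], [-1.1, 0.8], [-0.0, 0.1], [-1.7, -1.8], [-1.2, -2.0], [-1.2, 0.6], [-0.9, -0.1], [-0.9, 0.6]]
```

```bash
sed -i 's/^V=.*/V=[0.5332,0.0652,0.066]/' h.py
python3 - <<'E'
from h import *
for z in (95,80,76,74.5,73.5):
    p,Rm=goal(S2W(V,(-91,76,z)),V[2],np.radians(15)); print(z,delta(p,Rm))
E
```

```text
95 ([19.6, 1.6, 68.6], [-0.1, -0.02, -0.35])
80 ([23.5, 1.6, 83.1], [-0.1, -0.02, -0.35])
76 ([24.5, 1.6, 86.9], [-0.1, -0.02, -0.35])
74.5 ([24.9, 1.6, 88.4], [-0.1, -0.02, -0.35])
73.5 ([25.1, 1.6, 89.3], [-0.1, -0.02, -0.35])
```

Call:
jog_arm --offset '[[19.6, 1.6, 68.6], [19.6, 1.6, 68.6], [19.6, 1.6, 68.6], [20.9, 1.6, 73.4], [22.2, 1.6, 78.3], [23.5, 1.6, 83.1], [24.0, 1.6, 85], [24.5, 1.6, 86.9], [24.5, 1.6, 86.9], [24.5, 1.6, 86.9]]' --rotation '[[0, 0, -0.3], [0, 0, -0.3], [0, 0, -0.3], [0, 0, -0.3], [0, 0, -0.3], [0, 0, -0.3], [0, 0, -0.3], [0, 0, -0.3], [0, 0, -0.3], [0, 0, -0.3]]' --claw '[-1, -1, -1, -1, -1, -1, -1, -1, -1, -1]'

```text
t: 3.15
position: [0.4, 0.1317, 0.2545]
orientation: [-0.032, 0.991, 0.004, 0.131]
wrist_force: [0.0, 0.7, 1.0]
grip_width: 0.0005
```

Call:
jog_arm --offset '[[0.25, 0, 1], [0.5, 0, 2], [0.5, 0, 2]]' --rotation '[[0, 0, 0], [0, 0, 0], [0, 0, 0]]' --claw '[-1, -1, -1]'

```text
t: 3.45
position: [0.4001, 0.1317, 0.2532]
orientation: [-0.032, 0.991, 0.004, 0.131]
wrist_force: [-8.8, -2.2, 22.7]
grip_width: 0.0004
```

Run:
```python
from h import *
s=bot.observe(); a=save('wrist','w2.png');b=save('scene','s2.png')
print(s['wrist_force'],s['position'], (s['position']+R.from_quat(s['orientation']).as_matrix()@[.01,0,.182]))
a=a[100:260,240:400,::-1];b=b[195:265,255:345,::-1]
cv2.imwrite('pics/w2c.png',np.hstack([cv2.resize(a,(390,390)),cv2.resize(b,(400,390),interpolation=2)]))
```

```text
[-8.77977118 -2.21425851 22.6643387 ] [0.40009983 0.131662   0.25322988] [0.43758887 0.13397593 0.07486728]
```

View pics/w2c.png

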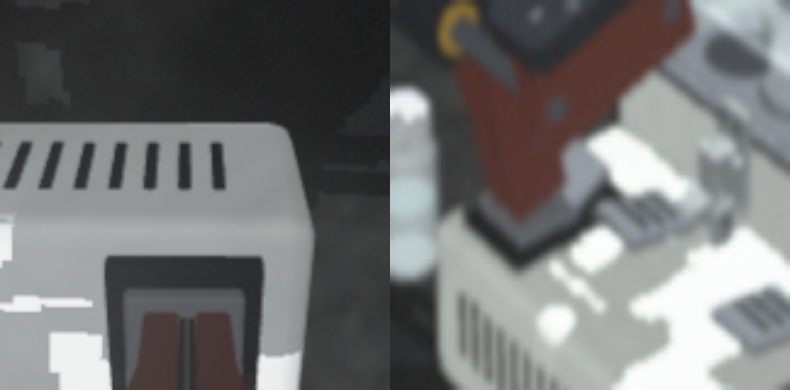

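Run:
```python
from h import *
for P in ((-91,76,130),(-70,0,130),(-70,0,105)):
    p,Rm=goal(S2W(V,P),V[2],np.radians(15)); print(P,delta(p,Rm))
```

```text
(-91, 76, 130) ([-14.3, 0.9, -53.2], [-0.05, 0.04, -0.08])
(-70, 0, 130) ([-34.7, -75.1, -47.7], [-0.05, 0.04, -0.08])
(-70, 0, 105) ([-28.2, -75.1, -23.6], [-0.05, 0.04, -0.08])
```

Call:
jog_arm --offset '[[-7, 0, -27], [-14.3, 0.9, -53.2], [-14.3, 0.9, -53.2], [-34.7, -75.1, -47.7], [-34.7, -75.1, -47.7], [-34.7, -75.1, -47.7], [-34.7, -75.1, -47.7], [-34.7, -75.1, -47.7], [-34.7, -75.1, -47.7], [-34.7, -75.1, -47.7]]' --rotation '[[0, 0, 0], [0, 0, 0], [0, 0, 0], [0, 0, 0], [0, 0, 0], [0, 0, 0], [0, 0, 0], [0, 0, 0], [0, 0, 0], [0, 0, 0]]' --claw '[-1, -1, -1, 0.15, 0.15, 0.15, 0.15, 0.15, 0.15, 0.15]'

```text
t: 4.55
position: [0.4257, 0.0591, 0.3073]
orientation: [-0.033, 0.991, 0.004, 0.13]
wrist_force: [-0.7, 0.0, 1.3]
grip_width: 0.0498
```

Run:
```python
from h import *
s=bot.observe(); a=save('wrist','w3.png');b=save('scene','s3.png')
print(s['t'],s['grip_width'],s['wrist_force'],(s['position']+R.from_quat(s['orientation']).as_matrix()@[.01,0,.182]), S2W(V,(-70,0,130)))
cv2.imwrite('pics/s3c.png',cv2.resize(b[150:300,240:440,::-1],None,fx=4,fy=4,interpolation=2))
```

```text
4.55 0.04979863468052933 [-0.6525123   0.0470324   1.26866126] [0.46300158 0.0612989  0.12889661] [0.4633524  0.06058335 0.13      ]
```

View pics/w3.png

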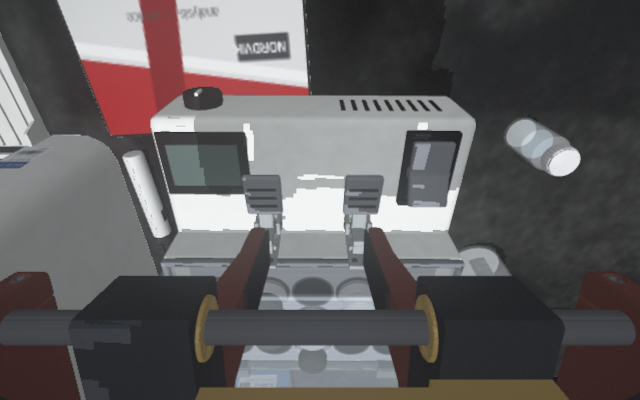

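View pics/s3c.png

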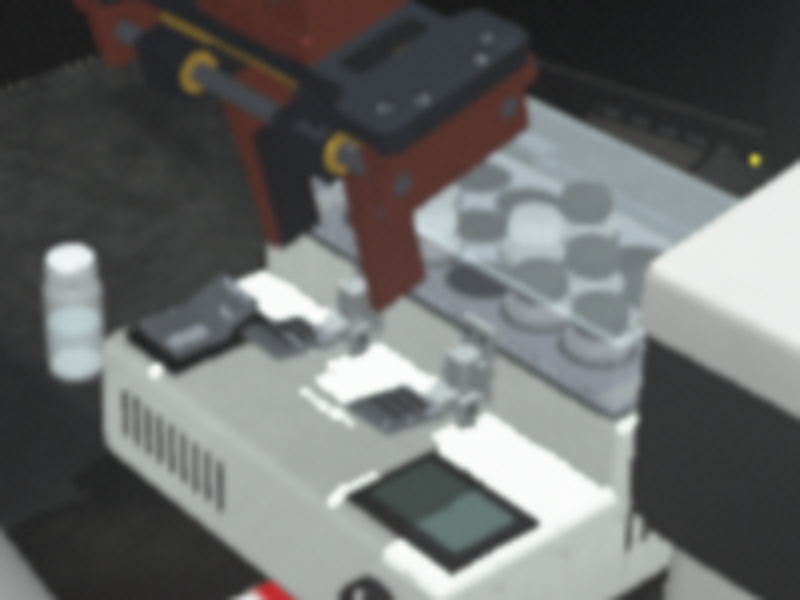

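Run:
```python
from h import *
for z in (95,80,76,74,72):
    p,Rm=goal(S2W(V,(-70,-.5,z)),V[2],np.radians(15)); print(z,delta(p,Rm))
```

```text
95 ([8.7, -1.2, 32.9], [-0.08, -0.01, 0.02])
80 ([12.6, -1.1, 47.4], [-0.08, -0.01, 0.02])
76 ([13.6, -1.1, 51.3], [-0.08, -0.01, 0.02])
74 ([14.1, -1.1, 53.2], [-0.08, -0.01, 0.02])
72 ([14.6, -1.1, 55.1], [-0.08, -0.01, 0.02])
```

Call:
jog_arm --offset '[[8.7, -1.2, 32.9], [8.7, -1.2, 32.9], [10, -1.2, 37.5], [11.3, -1.1, 42.5], [12.6, -1.1, 47.4], [13.6, -1.1, 51.3], [13.6, -1.1, 51.3], [13.6, -1.1, 51.3]]' --rotation '[[0, 0, 0], [0, 0, 0], [0, 0, 0], [0, 0, 0], [0, 0, 0], [0, 0, 0], [0, 0, 0], [0, 0, 0]]' --claw '[0.15, 0.15, 0.15, 0.15, 0.15, 0.15, 0.15, 0.15]'

```text
t: 5.45
position: [0.426, 0.0572, 0.2545]
orientation: [-0.032, 0.991, 0.004, 0.13]
wrist_force: [-3.4, 0.2, 4.0]
grip_width: 0.0504
```

Call:
jog_arm --offset '[[0.25, 0, 1], [0.5, 0, 2], [0.5, 0, 2]]' --rotation '[[0, 0, 0], [0, 0, 0], [0, 0, 0]]' --claw '[0.15, 0.15, 0.15]'

```text
t: 5.75
position: [0.426, 0.0572, 0.2526]
orientation: [-0.032, 0.991, 0.004, 0.13]
wrist_force: [-6.5, 0.5, 10.6]
grip_width: 0.0505
```

Run:
```python
from h import *
s=bot.observe(); a=save('wrist','w4.png');b=save('scene','s4.png')
print(s['t'],s['wrist_force'],s['moment'],(s['position']+R.from_quat(s['orientation']).as_matrix()@[.01,0,.182]))
a=a[150:290,180:460,::-1];b=b[150:290,240:440,::-1]
cv2.imwrite('pics/c4.png',np.vstack([cv2.resize(a,(560,280)),cv2.resize(b,(457,320),interpolation=2)[:,:457].copy() if 0 else cv2.resize(b,(560,320))]))
```

```text
5.75 [-6.49471653  0.53620016 10.61230356] [0.25239289 1.17301249 0.10011072] [0.4633955  0.05941843 0.07416681]
```

View pics/c4.png

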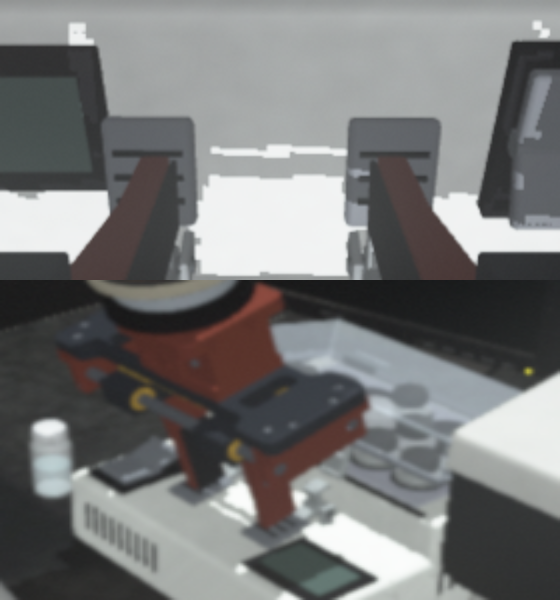

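Call:
jog_arm --offset '[[0.25, 0, 1], [0.4, 0, 1.5], [0.4, 0, 1.5], [0.4, 0, 1.5], [0.4, 0, 1.5], [0.4, 0, 1.5], [0.4, 0, 1.5], [0.4, 0, 1.5], [0.4, 0, 1.5], [0.4, 0, 1.5]]' --rotation '[[0, 0, 0], [0, 0, 0], [0, 0, 0], [0, 0, 0], [0, 0, 0], [0, 0, 0], [0, 0, 0], [0, 0, 0], [0, 0, 0], [0, 0, 0]]' --claw '[0.15, 0.15, 0.15, 0.15, 0.15, 0.15, 0.15, 0.15, 0.15, 0.15]'

```text
t: 6.85
position: [0.426, 0.057, 0.2519]
orientation: [-0.032, 0.991, 0.004, 0.131]
wrist_force: [-13.9, -0.7, 29.8]
grip_width: 0.05
```

Run:
```python
from h import *
s=bot.observe(); b=save('scene','s5.png')
print(s['t'],s['wrist_force'],(s['position']+R.from_quat(s['orientation']).as_matrix()@[.01,0,.182]))
cv2.imwrite('pics/c5.png',cv2.resize(b[120:300,240:440,::-1],None,fx=3.3,fy=3.3,interpolation=2))
```

```text
6.85 [-13.9019774   -0.73346562  29.84254699] [0.46347097 0.05945204 0.07357827]
```

View pics/c5.png

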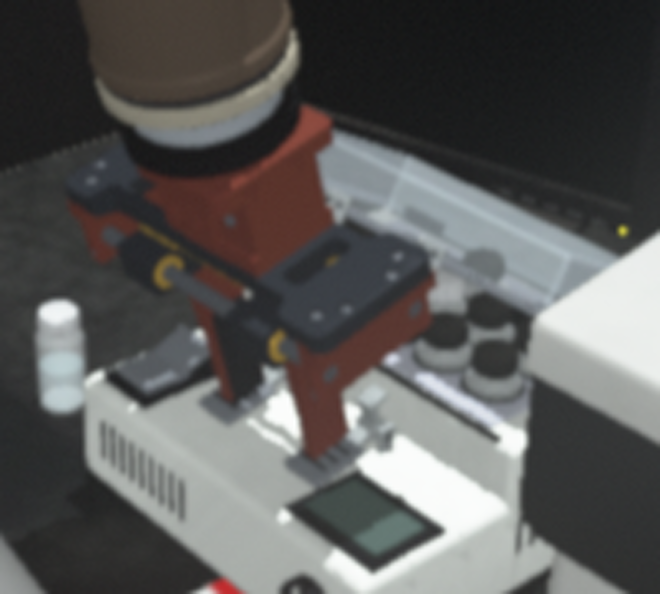

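Call:
jog_arm --offset '[[0, 0, 0], [0, 0, 0], [0, 0, 0], [0, 0, 0], [0, 0, 0], [0, 0, 0], [0, 0, 0], [0, 0, 0], [0, 0, 0], [0, 0, 0], [0, 0, 0], [0, 0, 0], [0, 0, 0], [0, 0, 0], [0, 0, 0], [0, 0, 0], [0, 0, 0], [0, 0, 0], [0, 0, 0], [0, 0, 0]]' --rotation '[[0, 0, 0], [0, 0, 0], [0, 0, 0], [0, 0, 0], [0, 0, 0], [0, 0, 0], [0, 0, 0], [0, 0, 0], [0, 0, 0], [0, 0, 0], [0, 0, 0], [0, 0, 0], [0, 0, 0], [0, 0, 0], [0, 0, 0], [0, 0, 0], [0, 0, 0], [0, 0, 0], [0, 0, 0], [0, 0, 0]]' --claw '[0.15, 0.15, 0.15, 0.15, 0.15, 0.15, 0.15, 0.15, 0.15, 0.15, 0.15, 0.15, 0.15, 0.15, 0.15, 0.15, 0.15, 0.15, 0.15, 0.15]'

```text
t: 8.9
position: [0.426, 0.0571, 0.2519]
orientation: [-0.032, 0.991, 0.004, 0.131]
wrist_force: [-14.6, -0.2, 30.2]
grip_width: 0.0508
```

Call:
jog_arm --offset '[[0, 0, 0], [0, 0, 0], [0, 0, 0], [0, 0, 0], [0, 0, 0], [0, 0, 0], [0, 0, 0], [0, 0, 0], [0, 0, 0], [0, 0, 0], [0, 0, 0], [0, 0, 0], [0, 0, 0], [0, 0, 0], [0, 0, 0], [0, 0, 0], [0, 0, 0], [0, 0, 0], [0, 0, 0], [0, 0, 0]]' --rotation '[[0, 0, 0], [0, 0, 0], [0, 0, 0], [0, 0, 0], [0, 0, 0], [0, 0, 0], [0, 0, 0], [0, 0, 0], [0, 0, 0], [0, 0, 0], [0, 0, 0], [0, 0, 0], [0, 0, 0], [0, 0, 0], [0, 0, 0], [0, 0, 0], [0, 0, 0], [0, 0, 0], [0, 0, 0], [0, 0, 0]]' --claw '[0.15, 0.15, 0.15, 0.15, 0.15, 0.15, 0.15, 0.15, 0.15, 0.15, 0.15, 0.15, 0.15, 0.15, 0.15, 0.15, 0.15, 0.15, 0.15, 0.15]'

```text
t: 10.9
position: [0.426, 0.0571, 0.252]
orientation: [-0.032, 0.991, 0.004, 0.131]
wrist_force: [-14.5, -0.6, 29.3]
grip_width: 0.0503
```

Run:
```python
from h import *
b=save('scene','s6.png');t=save('top','t6.png')
cv2.imwrite('pics/c6.png',np.hstack([cv2.resize(x,(400,480)) for x in (b[80:300,250:440,::-1],t[120:280,260:420,::-1])]))
```

```text
(no output)
```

View pics/c6.png

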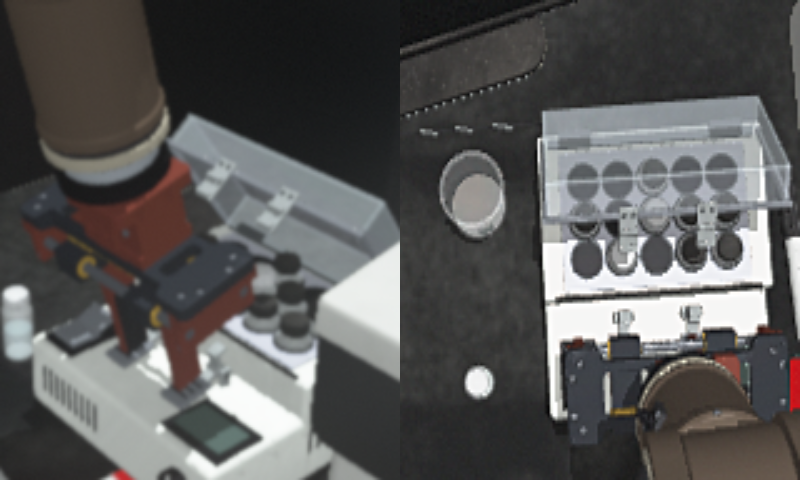

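Call:
jog_arm --offset '[[0, 0, 0], [0, 0, 0], [0, 0, 0], [0, 0, 0], [0, 0, 0], [0, 0, 0], [0, 0, 0], [0, 0, 0], [0, 0, 0], [0, 0, 0], [0, 0, 0], [0, 0, 0], [0, 0, 0], [0, 0, 0], [0, 0, 0], [0, 0, 0], [0, 0, 0], [0, 0, 0], [0, 0, 0], [0, 0, 0]]' --rotation '[[0, 0, 0], [0, 0, 0], [0, 0, 0], [0, 0, 0], [0, 0, 0], [0, 0, 0], [0, 0, 0], [0, 0, 0], [0, 0, 0], [0, 0, 0], [0, 0, 0], [0, 0, 0], [0, 0, 0], [0, 0, 0], [0, 0, 0], [0, 0, 0], [0, 0, 0], [0, 0, 0], [0, 0, 0], [0, 0, 0]]' --claw '[0.15, 0.15, 0.15, 0.15, 0.15, 0.15, 0.15, 0.15, 0.15, 0.15, 0.15, 0.15, 0.15, 0.15, 0.15, 0.15, 0.15, 0.15, 0.15, 0.15]'

```text
t: 13.0
position: [0.426, 0.0571, 0.2519]
orientation: [-0.032, 0.991, 0.004, 0.131]
wrist_force: [-14.3, -0.5, 29.8]
grip_width: 0.0507
```

Run:
```python
from h import *
t=save('top','t7.png')
o=cv2.imread('pics/t6.png')[:,:,::-1]
d=cv2.absdiff(t,np.ascontiguousarray(o)).max(2)[150:225,305:420]; print(d.max(),(d>25).sum(),d.mean())
p,Rm=goal(S2W(V,(-85,0,150)),V[2],np.radians(15)); print(delta(p,Rm))
p,Rm=goal(S2W(V,(-150,0,190)),V[2],np.radians(15)); print(delta(p,Rm),p)
```

```text
8 0 1.3296231884057972
([-5.4, 1.0, -77.7], [-0.03, 0.03, -0.07])
([47.0, 0.9, -133.2], [-0.03, 0.03, -0.07]) [0.3461623  0.05283756 0.36838669]
```

Call:
jog_arm --offset '[[-1.5, 0, -6], [-3.5, 0, -14], [-5.4, 0, -28], [-5.4, 0, -50], [-5.4, 0, -78], [10, 0, -100], [10, 0, -100], [10, 0, -100], [10, 0, -100]]' --rotation '[[0, 0, 0], [0, 0, 0], [0, 0, 0], [0, 0, 0], [0, 0, 0], [0, 0, 0], [0, 0, 0], [0, 0, 0], [0, 0, 0]]' --claw '[0.15, 0.15, 0.15, 0.15, 0.15, 0.15, 0.15, 0.15, 0.15]'

```text
t: 13.95
position: [0.3911, 0.055, 0.3443]
orientation: [-0.032, 0.991, 0.003, 0.13]
wrist_force: [0.1, -0.5, -0.8]
grip_width: 0.0502
```

Run:
```python
from h import *
s=bot.observe();print(s['t'],s['wrist_force'],s['position'],abs(s['qvel']).max())
b=save('scene','s8.png');t=save('top','t8.png');w=save('wrist','w8.png')
cv2.imwrite('pics/c8.png',np.hstack([cv2.resize(x,(400,480)) for x in (b[80:300,250:440,::-1],t[120:280,260:420,::-1])]))
o=cv2.imread('pics/t7.png')[:,:,::-1]
d=cv2.absdiff(t,np.ascontiguousarray(o)).max(2)[150:215,305:420]; print(d.max(),(d>25).sum())
```

```text
13.95 [ 0.10164827 -0.4751673  -0.78439661] [0.39112556 0.05502724 0.34432834] 0.0135843390000583
8 0
```

View pics/c8.png

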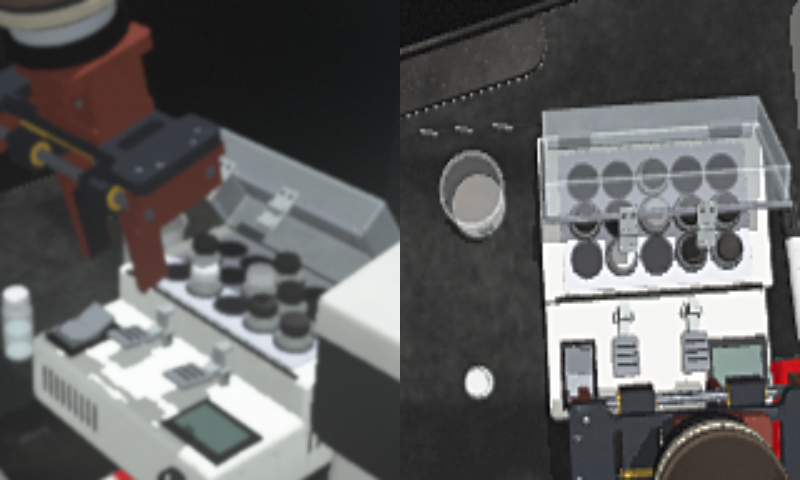

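View pics/w8.png

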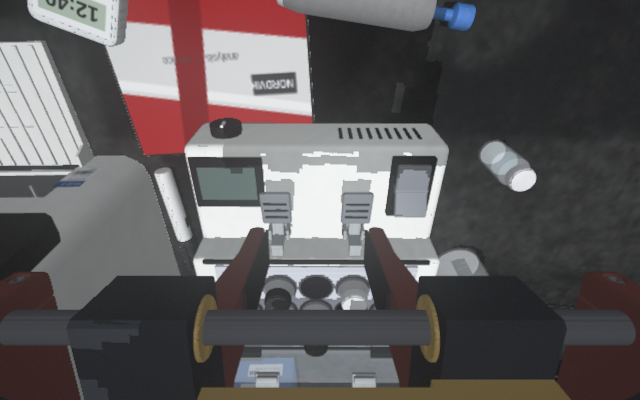

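The hood is open and not moving, both keys have sprung back, the rocker's near half is down, and the arm is clear. I'm handing the job in.

```bash
python3 -c "
from bench import bot
print(bot.finish_job())"
```

```text
the job is handed in; nothing more can be done
None
```

The shaker is stopped and its hood stands open. I handed the job in at about 14 s on the robot's clock.

- **Rocker:** I pressed the raised near half down with the closed fingertips until it met its hard stop, at about 23 N. Later pictures show it flipped, with the near half down.
- **Keys and hood:** I pressed both keys together, one fingertip on each, to their stops at about 30 N in total. I held them for about 7 s. Two top pictures 2 s apart showed the hood no longer moving, and then I let go.
- **Last checks:** The hood stayed fully up after release, with no change between top pictures. Both keys had sprung back, and the vial, beaker and marker looked undisturbed. The wrist force was back near zero, so the arm was touching nothing.
- **Disagreement:** The wrist camera and the overhead and scene cameras differed by about 3–4 mm on the shaker's sideways position. I used a value in between, and the fingertips landed on the pads slightly towards the inside.

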